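# Lock the lid on the tea mill

### The job

Close the tea mill: take its steel lid by the handle, set it down in the mouth of the mill so that its three tabs drop through the gaps in the collar, then turn it clockwise (seen from above) until the ramps pull it down hand-tight on the seal, and let go. Go by feel: the lid must sit level and snug, neither loose nor cranked hard, and must never be forced against the collar; leave the packs, the tea tin and the calculator where they are.

Things in the scene. Friction and masses are not known exactly. Their poses are not given: they have to be found in the camera images.
- mill: Tea mill, fixed: round grey motor housing 150 mm across, 100 high, with a black panel (timer, rocker switch) on its -x side; above it a steel chamber and a collar 136 across. Origin: centre of its underside on the table, z up. Its three gaps point to 0, 120 and 240 degrees from its own +x axis, about z.
- mill_mouth (a point): Centre of the mouth, level with the collar's top, 174.5 mm over the table. Collar bore 126. Three lugs, each 79.5 degrees long, reach in to radius 54; flat on top, ramped below; between them gaps 40.5 degrees wide. A springy pale seal ring (radius 42 to 50) lies below; it is worn by 0 to 4 mm, so where the lid comes tight differs.
- lid: Steel lid, loose, about 0.28 to 0.46 kg, upright on the table. Origin: centre of the underside of its plug (68 mm across, 8 high). Plate 104 across, z 8 to 16. Three ramped tabs at its rim, out to radius 61, each 34.5 degrees wide, at 0, 120, 240 degrees from its +x axis. Any tab fits any gap; the lid enters with x along a gap.
- lid_handle (a point): Centre of the lid's black handle: bar 96 mm long (along the lid's x, over its middle), 20 wide, 22 high, on two end feet; 45 over the lid's underside, 30 above the plate. Height over the table: 211 with the tabs on the lugs, 198 to 202 in on the seal. Turned 18 to 64 degrees it bites; 7 to 13 more (twist 0.3 to 0.6 N m) is hand-tight.
- pack_low: Bystander: kraft paper pack of tea, 85 x 75 mm, 80 high, origin under its centre.
- pack_tall: Bystander: kraft paper pack of tea, 70 x 105 mm, 125 high, origin under its centre.
- caddy: Bystander: round tea tin 74 mm across, 107 high, origin under its centre.
- calculator: Bystander: flat black calculator 150 x 105 mm, 18 high, origin under its centre.
There are look-alikes about, which are no part of the job. There is more than one size of the lid; the one meant has the size given above.

How it is judged:
On the way:
1. the lid sits level in the mouth, all three tabs down through the gaps (horizontal distance between lid_handle and mill_mouth below 0.005 m and z of lid_handle in the frame of mill below 0.2045 m and angle between lid_handle's own z axis and vertical below 0.03 rad), for 0.1 s.
At the end, for the whole second after the job is handed in: The lid, let go and at rest, is in the mouth (within 4 mm of its centre, handle lower than 204.5 mm over the table), level to 0.03 rad, and hand-tight: the lugs hold it down on the seal with 16 to 46 N (horizontal distance between lid_handle and mill_mouth below 0.004 m and z of lid_handle in the frame of mill below 0.2045 m and angle between lid_handle's own z axis and vertical below 0.03 rad and contact force between lid and mill between 16 and 46 N and linear speed of lid below 0.01 m/s); the robot touches nothing.
It fails at once if the lid is forced against the collar or cranked too hard (over 55 N between lid and mill) (contact force between lid and mill above 55 N).
It fails at once if the low pack is shifted by more than 20 mm (distance of pack_low from where it was at the start of the episode above 0.02 m).
It fails at once if the tall pack is shifted by more than 20 mm (distance of pack_tall from where it was at the start of the episode above 0.02 m).
It fails at once if the tea tin is shifted by more than 20 mm (distance of caddy from where it was at the start of the episode above 0.02 m).
It fails at once if the calculator is shifted by more than 20 mm (distance of calculator from where it was at the start of the episode above 0.02 m).
It also fails if it takes over 61 s, if anything falls off the work surface, if the arm or the gripper's body presses on something with over 40 N, if the wrist force passes 120 N, or if a joint passes its speed limit or range.

### The arm

A 6-joint arm with a two-finger parallel gripper is mounted at the origin on the work surface. World frame = base frame: x ahead of the robot, y to its left, z up, the work surface at z = 0. Lengths are in m, angles in rad, forces in N, time in s.
With the tool pointing down it reaches from about 0.275 to 0.75 m from the base axis. Payload 10.2 kg.
Tool frame: the origin (TCP) lies midway between the tips of the shut fingers; the grasp point (between the pads) lies 19 mm behind it; z points along the fingers, y is the line along which they close (so a half turn about z gives the same grasp; the last joint's range is limited). The gripper opens to 85 mm and grips with 20 to 120 N. Pads are 22 mm wide; open, the fingers measure 114 mm over their backs; the gripper's body (76 mm by 85 mm) begins 54 mm behind the grasp point. The pads swing forward as they close: fully open they stand 13 mm farther back than shut.
Start: joints at [-1.496, 0.313, 1.498, -0, 1.331, -0.223], TCP at [0.154, -0.502, 0.231] pointing down, gripper open.
Joint ranges: [-2.94, 2.94], [-0.97, 2.17], [0.19, 2.56], [-1.23, 4.37], [0.02, 3.11], [-2.88, 2.88]. Speed limits (rad/s): [2.39, 2.39, 3.01, 3.14, 3.14, 3.14].

### API

Orientations are given as a rotation vector (axis times angle).
In Python, from station import bot gives the robot as it stands.
- The arm moves only by the tool carry_out, never from a script. Its arguments are lists of equal length, an entry for each row: "translation": the shift along the world's x, y, z scaled (see below), a list of three; "twist": the turn, a rotation vector about the world's x, y, z scaled (see below), a list of three; "grip": the opening, from 0 (shut) to 1 (fully open). In form: {"translation": [[x, y, z], ...], "twist": [[wx, wy, wz], ...], "grip": [grip, ...]}. A call has 1 to 12 rows; each row shifts and turns the commanded pose from where the row before left it; what a row does not reach is not made up. The controller multiplies each number of a shift by 0.25 m and each number of a turn by 45 degrees. A row lasts 1/12 s, in which the tool goes at most 41.7 mm and 7.16 degrees, less where a joint would pass 70% of its speed; a pose out of reach is approached as far as the arm can. A call with a number of a shift or a turn outside -1 to 1 is refused whole. A call with a gripper value outside its range is refused whole. The fingers move at their own pace and stop on an object; "force" is the grip in N (left out, the last holds). Time passes only in rows, so rows that do not move let the fingers close. It gives the time, the measured TCP pose, the force, the opening and the grip force at its end, in the units of the state.
- bot.get_obs(): the state, without advancing time (a new reading comes with each control period).
- bot.snapshot(name): name is "scene" or "side" or "wrist"; returns the picture (384x512x3 uint8, red, green, blue); there is no depth.
- bot.get_calibration(name): a dict with "fx", "fy", "cx", "cy" (pixels), "world_to_cam" (4x4, takes a point from world to camera coordinates). Camera axes: x right, y down, z forward; pixel columns grow to the right and rows downward; lengths in m; the calibration is good to about 2 mm. A picture is of the moment at which its call begins: read the wrist's pose just before it. get_calibration takes no time and is no camera call; for the wrist camera it gives the pose at the moment of the call.
- bot.close_job(): hands the job in; it is judged then, once.
The state is a dict: "time": time; "q": joint angles; "joint_velocities": joint speeds; "joint_efforts": joint torques, N m; "position": TCP position; "tcp_rot": TCP orientation; "contact_force": force on the tool from outside, world axes, zero at the start; "ft_torque": the same for the moment, N m; "grip_width": finger opening in m; "grip_force": force on a finger pad.
Only numpy, scipy, OpenCV 4.12 (cv2) and the standard library are available. Lean on these libraries where they do the work, as an engineer would, in place of code of your own. Each camera call takes 0.05 s, during which the arm holds its last target. There are 200 camera calls.

## Working session

There is one attempt and no reset: what is moved stays moved. The work goes in short steps, Python scripts to look and compute and a tool call to move; the robot and the scene stay as the last step left them, time stands still between calls to the robot, and variables do not carry over. Pictures are saved under pics/ and viewed, at most 10 in all, crops included, and the job is handed in when it is done.

Besides the shell and the picture viewer there is one more tool, called as name(argument=value, ...) on one line, values as JSON. carry_out: Moves the arm, as the interface text tells. Its arguments: {"type":"object","properties":{"translation":{"type":"array","items":{"type":"array","items":{"type":"number"}}},"twist":{"type":"array","items":{"type":"array","items":{"type":"number"}}},"grip":{"type":"array","items":{"type":"number"}},"force":{"type":"number"}},"required":["translation","twist","grip"]}

```bash
mkdir -p pics
python3 - <<'E'
from station import bot
import cv2,numpy as np
a=bot.snapshot("scene");b=bot.snapshot("side");
cv2.imwrite("pics/a.png",cv2.resize(a[:,:,::-1],(800,600),interpolation=cv2.INTER_CUBIC))
cv2.imwrite("pics/b.png",cv2.resize(b[:,:,::-1],(800,600),interpolation=cv2.INTER_CUBIC))
np.save("pics/a.npy",a);np.save("pics/b.npy",b)
for n in("scene","side"):
    c=bot.get_calibration(n);print(c["fx"],c["fy"],c["cx"],c["cy"],np.round(c["world_to_cam"],4).tolist())
o=bot.get_obs();print(o)
E
```

```text
375.3175122155929 375.3175122155929 255.17188056488092 192.9942058124583 [[0.0677, 0.9977, 0.0043, -0.0504], [0.8091, -0.0524, -0.5853, -0.4177], [-0.5837, 0.0432, -0.8108, 1.4887], [0.0, 0.0, 0.0, 1.0]]
486.3916262330149 486.3916262330149 256.1893631591223 183.94941379768363 [[0.8212, -0.5707, 0.002, -0.4862], [-0.4306, -0.622, -0.654, 0.3468], [0.3745, 0.5362, -0.7565, 1.438], [0.0, 0.0, 0.0, 1.0]]
{'time': 0.1, 'q': array([-1.49642630e+00,  3.13388707e-01,  1.49837217e+00,  1.32595109e-06,
        1.33101103e+00, -2.23394726e-01]), 'joint_velocities': array([ 9.34910425e-05, -1.62062824e-03, -3.10628325e-03, -1.35828972e-03,
       -1.43300207e-04,  1.15683397e-03]), 'joint_efforts': array([ 3.03269808e-03, -4.12896931e+01, -2.60139441e+01, -2.08397441e-04,
        3.01753927e-03,  8.99186773e-06]), 'position': array([ 0.15399992, -0.50165765,  0.23079088]), 'tcp_rot': array([-3.10567591e+00, -4.65826841e-01, -1.39860942e-04]), 'contact_force': array([-0.0160551 , -0.7168107 ,  0.56394434]), 'ft_torque': array([ 0.06328   ,  0.03241486, -0.02847708]), 'grip_force': 0.0, 'grip_width': 0.08543843782565132}
```

View pics/a.png

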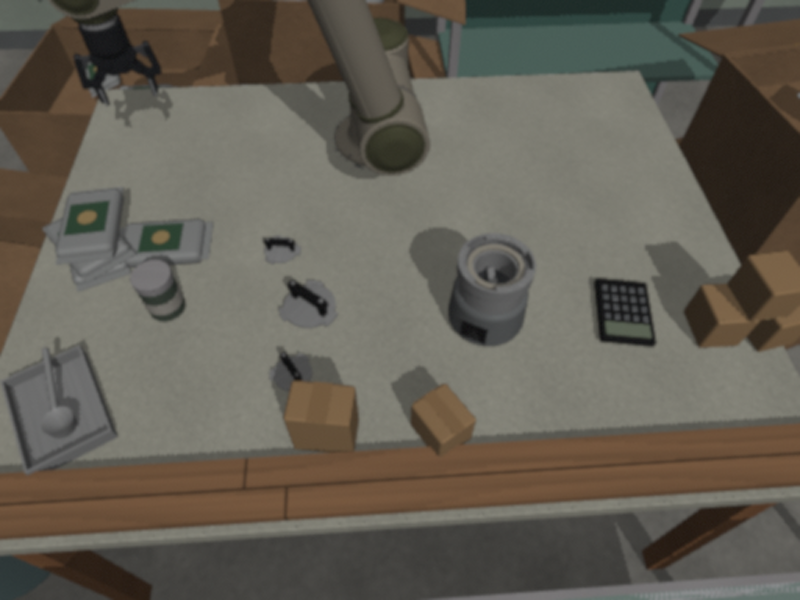

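View pics/b.png

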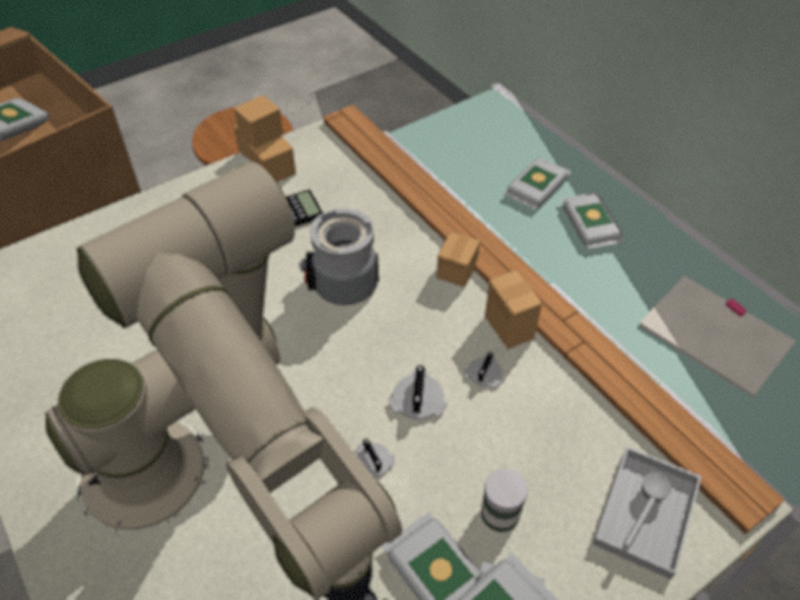

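The scene picture shows three lid look-alikes: a small one at (280,248), a large one at (308,300), and one at (290,365) beside the tall pack. The mill is at (493,285). The large lid fits the description best, so I'll check its size next.

```bash
cat > h.py <<'E'
from station import bot
import cv2,numpy as np
def proj(c,P):
    P=np.atleast_2d(P);X=P@c["world_to_cam"][:3,:3].T+c["world_to_cam"][:3,3]
    return np.c_[c["fx"]*X[:,0]/X[:,2]+c["cx"],c["fy"]*X[:,1]/X[:,2]+c["cy"]]
def onz(c,uv,z):
    W=np.array(c["world_to_cam"]);R=W[:3,:3];o=-R.T@W[:3,3]
    uv=np.atleast_2d(uv);d=np.c_[(uv[:,0]-c["cx"])/c["fx"],(uv[:,1]-c["cy"])/c["fy"],np.ones(len(uv))]@R
    return o+d*((z-o[2])/d[:,2])[:,None]
E
python3 - <<'E'
from h import *
A=bot.get_calibration("scene");B=bot.get_calibration("side")
s=.64
print("lids scene handle", onz(A,np.array([[280,243],[308,296],[290,364]])*s,.05))
print("lids side", onz(B,np.array([[373,455],[419,388],[486,367]])*s,.05))
print("big handle ends",onz(A,np.array([[290,287],[326,306]])*s,.056),onz(B,np.array([[421,368],[417,409]])*s,.056))
print("plate L/R extent",onz(A,np.array([[280,303],[337,303]])*s,.012), "others",onz(A,np.array([[263,253],[299,253]])*s,.012))
print("collar scene",onz(A,np.array([[456,262],[535,262],[496,236],[496,290]])*s,.1745))
print("collar side",onz(B,np.array([[310,234],[374,234]])*s,.1745))
a=np.load("pics/a.npy");b=np.load("pics/b.npy")
f=lambda im,u,v:cv2.resize(im[v-37:v+38,u-50:u+50],(400,300),interpolation=cv2.INTER_CUBIC)
o=np.vstack([np.hstack([f(a,197,192),f(b,268,250)]),np.hstack([f(a,316,182),f(b,219,160)])])
cv2.imwrite("pics/c.png",o[:,:,::-1])
E
```

```text
lids scene handle [[ 0.38845173 -0.22193556  0.05      ]
 [ 0.52867031 -0.16118029  0.05      ]
 [ 0.67753222 -0.18975678  0.05      ]]
lids side [[ 0.36139149 -0.24329545  0.05      ]
 [ 0.51708997 -0.17242409  0.05      ]
 [ 0.65766538 -0.20864098  0.05      ]]
big handle ends [[ 0.50914075 -0.19566161  0.056     ]
 [ 0.55897359 -0.12580735  0.056     ]] [[ 0.54578918 -0.13917496  0.056     ]
 [ 0.4835254  -0.21229748  0.056     ]]
plate L/R extent [[ 0.51408373 -0.22167475  0.012     ]
 [ 0.52142579 -0.10832269  0.012     ]] others [[ 0.38030861 -0.26425265  0.012     ]
 [ 0.38520064 -0.18802098  0.012     ]]
collar scene [[0.5644143  0.11156751 0.1745    ]
 [0.57326311 0.24921348 0.1745    ]
 [0.50856517 0.19125973 0.1745    ]
 [0.62947648 0.17116903 0.1745    ]]
collar side [[0.50326397 0.2071506  0.1745    ]
 [0.61443746 0.13022416 0.1745    ]]
```

View pics/c.png

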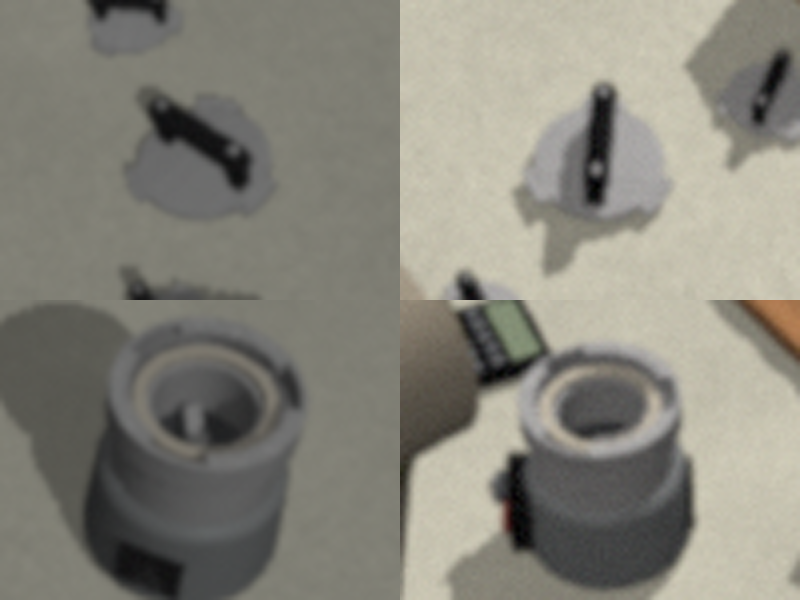

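The crops show the large lid with its bar handle and three tabs, about 113 mm across the visible width, which matches 104 plus tabs. The mill collar shows its gaps, and the panel faces down-left in the scene picture. Next I'll triangulate and plan a close wrist view.

Run:
```python
from h import *
A=bot.get_calibration("scene");B=bot.get_calibration("side");C=bot.get_calibration("wrist")
def tri(u,v):
    PA=lambda c:np.array([[c["fx"],0,c["cx"]],[0,c["fy"],c["cy"]],[0,0,1]])@np.array(c["world_to_cam"])[:3]
    X=cv2.triangulatePoints(PA(A),PA(B),np.array(u,float),np.array(v,float)).ravel();return X[:3]/X[3]
def pa(x,y,u,v):return [u-50+x/4-.4,v-37+y/4-.4]
print("handle",tri(pa(200,138,197,192),pa(201,145,268,250)))
print("seal centre",tri(pa(207,101,316,182),pa(201,103,219,160)))
print("collar centre",tri(pa(206,90,316,182),pa(200,100,219,160)))
W=np.array(C["world_to_cam"]);from scipy.spatial.transform import Rotation as R
o=bot.get_obs();T=R.from_rotvec(o["tcp_rot"]).as_matrix()
print(C["fx"],"cam in tool",T.T@(-W[:3,:3].T@W[:3,3]-o["position"]),"z",T.T@W[2,:3],"x",T.T@W[0,:3],"Tx",T[:,0],"Ty",T[:,1])
```

```text
handle [ 0.51954709 -0.16601688  0.03788424]
seal centre [0.56741798 0.18321551 0.16389665]
collar centre [0.56483155 0.18090895 0.17149047]
325.5096992136473 cam in tool [ 0.07019034  0.00143799 -0.14340241] z [-2.79784771e-01  7.75746578e-04  9.60062436e-01] x [-0.00135033  0.99999837 -0.00120153] Tx [9.55994767e-01 2.93383600e-01 2.62507860e-04] Ty [ 0.29338371 -0.95599408 -0.00114966]
```

carry_out(translation=[[0.08, 0.06, 0.1], [0.1, 0.08, 0.1], [0.12, 0.1, 0.05], [0.12, 0.1, 0.03], [0.12, 0.1, 0], [0.12, 0.1, 0], [0.12, 0.1, 0], [0.12, 0.12, 0], [0.12, 0.12, 0], [0.1, 0.12, 0], [0.08, 0.1, 0], [0.05, 0.08, 0]], twist=[[0, 0, 0], [0, 0, 0], [0, 0, 0], [0, 0, 0], [0, 0, 0], [0, 0, 0], [0, 0, 0], [0, 0, 0], [0, 0, 0], [0, 0, 0], [0, 0, 0], [0, 0, 0]], grip=[1, 1, 1, 1, 1, 1, 1, 1, 1, 1, 1, 1])

```text
time: 1.1
position: [0.4668, -0.2056, 0.3009]
tcp_rot: [-3.106, -0.469, 0.0]
contact_force: [0.0, -0.3, -0.4]
grip_width: 0.0855
grip_force: 0.0
```

```bash
cat > w.py <<'E'
from h import *
import sys,pickle
n=sys.argv[1];c=bot.get_calibration("wrist");im=bot.snapshot("wrist");c=bot.get_calibration("wrist")
o=bot.get_obs();pickle.dump((im,c,o),open(f"pics/{n}.pkl","wb"));print(o["time"],o["position"],o["tcp_rot"],o["contact_force"],o["ft_torque"])
cv2.imwrite(f"pics/{n}.png",cv2.resize(im[:,:,::-1],(800,600),interpolation=cv2.INTER_CUBIC))
E
python3 w.py w1
```

```text
1.15 [ 0.46786794 -0.203233    0.3009829 ] [-3.10408829e+00 -4.71918003e-01 -1.07526040e-03] [0.71708479 3.05676694 0.22175457] [0.07862083 0.01352616 0.02337936]
```

View pics/w1.png

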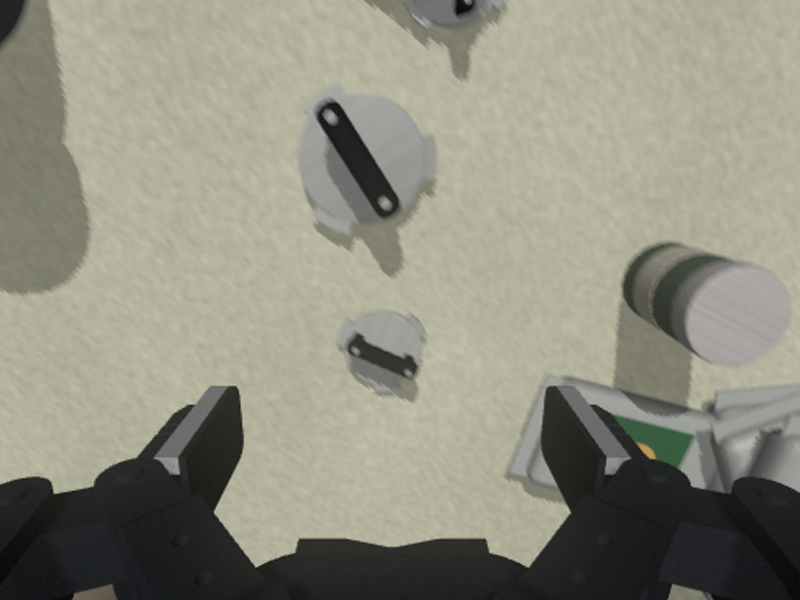

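carry_out(translation=[[0, 0.1, 0.1], [0.03, 0.15, 0.1], [0.03, 0.15, 0.1], [0.03, 0.15, 0.1], [0.03, 0.15, 0], [0.03, 0.15, 0], [0.03, 0.15, 0], [0.03, 0.15, 0], [0.03, 0.15, 0], [0.03, 0.1, 0], [0.03, 0.1, 0], [0, 0, 0]], twist=[[0, 0, 0], [0, 0, 0], [0, 0, 0], [0, 0, 0], [0, 0, 0], [0, 0, 0], [0, 0, 0], [0, 0, 0], [0, 0, 0], [0, 0, 0], [0, 0, 0], [0, 0, 0]], grip=[1, 1, 1, 1, 1, 1, 1, 1, 1, 1, 1, 1])

```text
time: 2.15
position: [0.5388, 0.1607, 0.3936]
tcp_rot: [-3.105, -0.472, 0.002]
contact_force: [-0.2, -0.5, -1.2]
grip_width: 0.0855
grip_force: 0.0
```

```bash
python3 w.py w2
```

```text
2.2 [0.53856117 0.15879079 0.39374099] [-3.10593519e+00 -4.70555840e-01  2.47179010e-03] [-0.4879535  -0.97895268 -0.49365784] [-0.04047444  0.03366493  0.00935965]
```

View pics/w2.png

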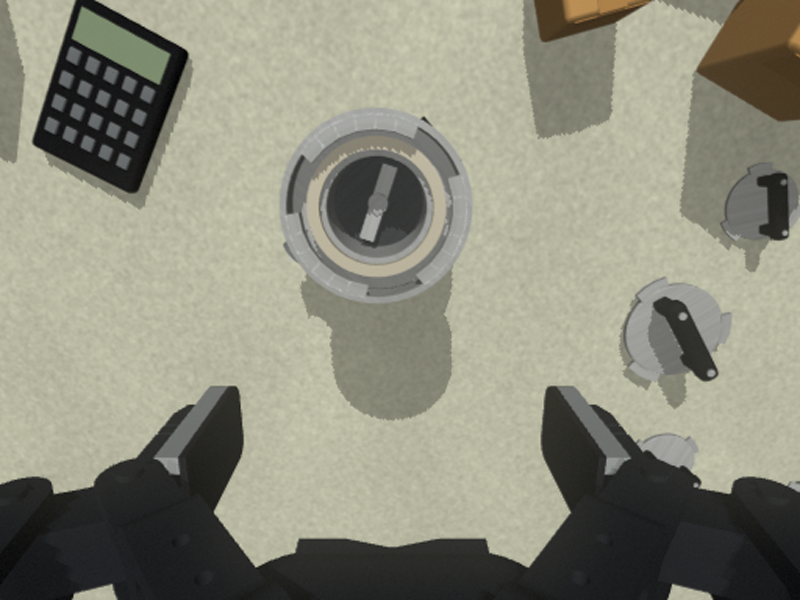

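w1 shows the lid: bar ends at (322,104) and (395,213), tabs at about (325,95), (432,155) and (335,222), so +x points to the upper left. w2 shows the mill mouth centred near (376,205), with gaps at the upper right (437,150), left (296,190) and bottom (395,290). I'll fit the circles numerically.

```bash
cat > fit.py <<'E'
from h import *
import pickle
from scipy.optimize import minimize
from scipy.ndimage import map_coordinates,gaussian_filter
def load(n):return pickle.load(open(f"pics/{n}.pkl","rb"))
th=np.deg2rad(np.arange(0,360,1.))
def ring(g,c,x,y,r,z):
    p=proj(c,np.c_[x+r*np.cos(th),y+r*np.sin(th),np.full(len(th),z)])
    return map_coordinates(g,[p[:,1],p[:,0]],order=1,mode='nearest')
def circle(g,c,x0,r,z,sgn,dr=.0012):
    f=lambda p:-np.mean(np.clip(sgn*(ring(g,c,p[0],p[1],r+dr,z)-ring(g,c,p[0],p[1],r-dr,z)),-10,30))
    best=min(((f((x0[0]+a,x0[1]+b)),x0[0]+a,x0[1]+b) for a in np.arange(-.012,.0121,.002) for b in np.arange(-.012,.0121,.002)))
    m=minimize(f,best[1:],method='Nelder-Mead',options=dict(initial_simplex=np.array(best[1:])+np.array([[0,0],[.002,0],[0,.002]])))
    return m.x,m.fun
def gray(im):return gaussian_filter(cv2.cvtColor(im,cv2.COLOR_RGB2GRAY).astype(float),.7)
E
python3 - <<'E'
from fit import *
im,c,o=load("w1");g=gray(im);s=.64
e=onz(c,np.array([[322,104],[395,213]])*s-.18,.056);b=onz(c,np.array([[330,116],[386,203]])*s-.18,.056)
print("handle ends",e,"L",np.linalg.norm(e[0]-e[1]),"mid",e.mean(0),b.mean(0),"ang +x",np.degrees(np.arctan2(*(e[0]-e[1])[[1,0]])))
print("tabs ang about mid",[np.degrees(np.arctan2(*(onz(c,np.array(t)*s,.012)[0]-e.mean(0))[[1,0]])) for t in([325,95],[433,155],[333,225])])
for z,r,sg in((.016,.052,1),(.012,.052,1)):print("plate",z,circle(g,c,e.mean(0)[:2],r,z,sg))
im,c,o=load("w2");g=gray(im)
m0=onz(c,np.array([[376,205]])*s,.1745)[0];print("mill0",m0)
for r,sg in((.068,1),(.063,1),(.063,-1)):print("mill",r,sg,circle(g,c,m0[:2],r,.1745,sg))
m=circle(g,c,m0[:2],.068,.1745,1)[0]
for t in([418,130],[455,178],[418,285],[368,292],[290,213],[303,160]):
    d=onz(c,np.array(t)*s,.1745)[0][:2]-m;print(t,np.hypot(*d),np.degrees(np.arctan2(d[1],d[0])))
for r in(.0565,.0585,.0605):
    v=ring(g,c,m[0],m[1],r,.1745);print(r,v[::5].astype(int).tolist())
E
```

```text
handle ends [[ 0.55368079 -0.12581946  0.056     ]
 [ 0.49546291 -0.19859126  0.056     ]] L 0.09319364751778975 mid [ 0.52457185 -0.16220536  0.056     ] [ 0.52408025 -0.16165413  0.056     ] ang +x 51.33997878606564
tabs ang about mid [np.float64(47.821801386767405), np.float64(-69.46936875254626), np.float64(171.42737000155728)]
plate 0.016 (array([ 0.52305568, -0.16181165]), np.float64(-8.280554007153892))
plate 0.012 (array([ 0.52359695, -0.16101308]), np.float64(-7.828804628867856))
mill0 [0.56962446 0.17809622 0.1745    ]
mill 0.068 1 (array([0.56069571, 0.17612447]), np.float64(-9.15760200372817))
mill 0.063 1 (array([0.56643775, 0.17774443]), np.float64(-12.167847989095353))
mill 0.063 -1 (array([0.56118561, 0.17509354]), np.float64(-7.540380413937921))
[418, 130] 0.06609890660523728 -9.412901692189969
[455, 178] 0.06212603194761173 -46.49518623930228
[418, 285] 0.0580159032376701 -130.38808078384676
[368, 292] 0.05457668491460162 -168.8480187870108
[290, 213] 0.06014671954984696 103.77551115778415
[303, 160] 0.06307388753118381 68.26327370113974
0.0565 [119, 120, 120, 120, 
[... 369 characters left out ...]
5, 115, 116, 117, 116, 116, 123, 126, 138, 136, 114, 115, 113, 115, 111, 104, 93, 154, 161, 162, 163, 163, 164, 163, 162, 168, 164, 164, 171, 164, 173, 161, 161, 162, 152, 149, 144, 145, 145, 143, 139, 139, 131, 166, 162, 163, 164, 162, 162, 162, 161, 167, 161, 160, 161, 159, 160, 158, 158, 147, 115, 115, 116, 115, 115, 114, 113, 115]
0.0605 [149, 146, 146, 147, 147, 146, 148, 151, 153, 154, 157, 160, 158, 153, 114, 113, 105, 95, 81, 68, 64, 150, 163, 162, 165, 163, 171, 166, 163, 162, 164, 162, 166, 157, 159, 158, 155, 154, 155, 153, 151, 149, 152, 150, 150, 152, 151, 162, 161, 165, 167, 163, 163, 166, 165, 168, 162, 162, 163, 162, 163, 161, 161, 146, 115, 115, 115, 115, 116, 116, 117, 149]
```

```bash
cat > mill.py <<'E'
from fit import *
D=np.deg2rad
def outline(x,y,phi,z=.1745):
    P=[];N=[]
    def arc(r,a):P.append(np.c_[r*np.cos(a),r*np.sin(a)]);N.append(np.c_[np.cos(a),np.sin(a)])
    arc(.068,D(np.arange(0,360,2.)))
    for k in range(3):
        arc(.063,phi+D(120*k+np.arange(-18,19,1.)))
        arc(.054,phi+D(120*k+60+np.arange(-38,39,1.)))
        for s in(-1,1):
            a=phi+D(120*k+s*20.25);r=np.arange(.055,.063,.0003)
            P.append(np.c_[r*np.cos(a),r*np.sin(a)]);N.append(np.tile([-np.sin(a),np.cos(a)],(len(r),1)))
    P=np.vstack(P)+[x,y];return P,np.vstack(N)
def score(G,c,p,d=.001):
    P,N=outline(*p);z=np.full((len(P),1),.1745)
    f=lambda q:np.stack([map_coordinates(g,[q[:,1],q[:,0]],order=1,mode='nearest') for g in G])
    a=f(proj(c,np.c_[P+d*N,z]));b=f(proj(c,np.c_[P-d*N,z]))
    return -np.mean(np.clip(np.abs(a-b).max(0),0,35))
im,c,o=load("w2");G=[gaussian_filter(im[:,:,k].astype(float),.7) for k in range(3)]
res=[]
for x in np.arange(.556,.576,.0015):
  for y in np.arange(.168,.188,.0015):
    for ph in range(0,120,5):res.append((score(G,c,(x,y,D(ph))),x,y,ph))
res.sort()
for r in res[:4]:
    m=minimize(lambda p:score(G,c,(p[0],p[1],p[2]/50)),[r[1],r[2],D(r[3])*50],method='Nelder-Mead',options=dict(initial_simplex=np.array([r[1],r[2],D(r[3])*50])+np.array([[0,0,0],[.002,0,0],[0,.002,0],[0,0,2.]])))
    print(m.fun,m.x[:2],np.degrees(m.x[2]/50))
p=m.x;P,N=outline(p[0],p[1],p[2]/50)
big=cv2.resize(im,None,fx=5,fy=5,interpolation=cv2.INTER_CUBIC)
for u,v in proj(c,np.c_[P,np.full(len(P),.1745)]):cv2.circle(big,(int(u*5+2),int(v*5+2)),1,(255,0,0),-1)
cv2.imwrite("pics/m.png",big[320:980,850:1570,::-1][:600])
E
python3 mill.py
```

```text
-26.910935504267623 [0.56624899 0.17768029] 89.92637663295889
-26.910935378984846 [0.56624899 0.17768044] 89.9262089646898
-26.910935208829933 [0.56624901 0.1776804 ] 89.92626073627744
-26.91093536444408 [0.56624898 0.17768033] 89.92631198506558
```

View pics/m.png

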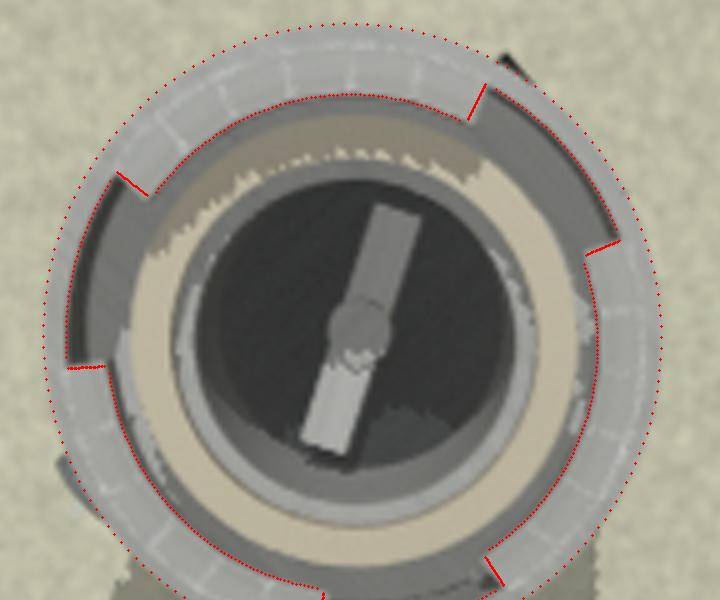

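The fit lies right on the picture. The mill centre is (0.5662, 0.1777) with a gap at 90°, and the lid is at (0.5238, -0.162) with +x at 51°. Now I'll move above the lid.

carry_out(translation=[[0, -0.1, 0], [0, -0.15, 0], [0, -0.15, -0.05], [-0.01, -0.15, -0.1], [-0.01, -0.15, -0.12], [-0.01, -0.15, -0.12], [-0.01, -0.15, -0.12], [-0.01, -0.13, -0.12], [-0.01, -0.1, -0.12], [0, -0.05, -0.12], [0, 0, -0.1], [0, 0, -0.1]], twist=[[0, 0, 0.07], [0, 0, 0.07], [0, 0, 0.07], [0, 0, 0.07], [0, 0, 0.07], [0, 0, 0.08], [0, 0, 0.08], [0, 0, 0.08], [0, 0, 0.08], [0, 0, 0.08], [0, 0, 0], [0, 0, 0]], grip=[1, 1, 1, 1, 1, 1, 1, 1, 1, 1, 1, 1], force=100)

```text
time: 3.2
position: [0.5237, -0.1447, 0.1415]
tcp_rot: [-2.839, -1.344, 0.001]
contact_force: [1.5, 0.6, -0.7]
grip_width: 0.0857
grip_force: 0.0
```

carry_out(translation=[[0, 0, 0], [0, 0, 0]], twist=[[0, 0, 0], [0, 0, 0]], grip=[1, 1])

```text
time: 3.37
position: [0.5241, -0.1436, 0.1429]
tcp_rot: [-2.837, -1.346, 0.002]
contact_force: [0.6, -0.4, 0.2]
grip_width: 0.0853
grip_force: 0.0
```

```bash
python3 w.py w3
```

```text
3.4167 [ 0.52495821 -0.14366805  0.1441984 ] [2.83715782e+00 1.34666619e+00 1.00868835e-03] [-0.44004126 -0.10738477  0.14872522] [ 0.01145974 -0.02278292  0.01928958]
```

View pics/w3.png

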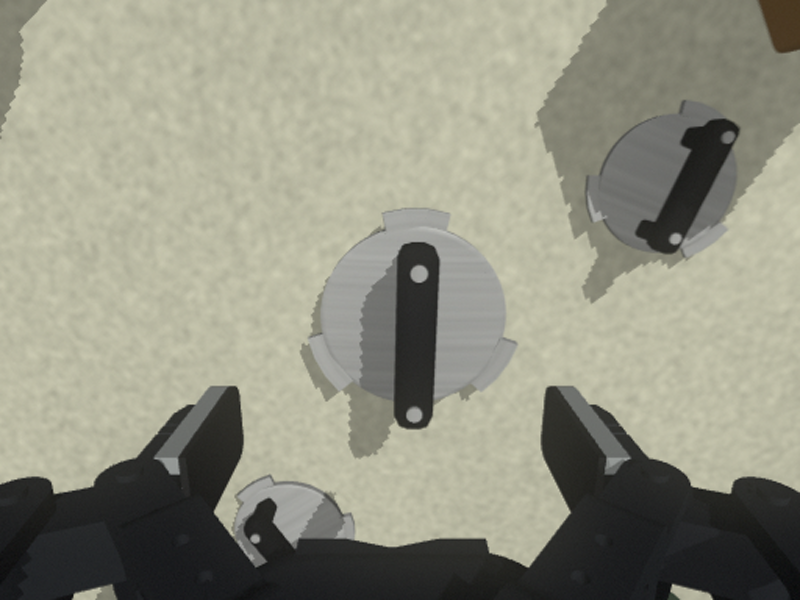

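w3 confirms the choice: the bar runs from (418,242) to (413,429), with a tab at its upper end (416,217). I'll refine the position from this closer view.

Run:
```python
from fit import *
im,c,o=load("w3");g=gray(im);s=.64
for q in([[418,242],[413,429]],[[419,274],[414,415]]):
    e=onz(c,np.array(q)*s-.18,.056);d=e[0]-e[1];print("L",np.linalg.norm(d),"mid",e.mean(0),"ang",np.degrees(np.arctan2(d[1],d[0])))
for r,dr in((.052,.001),(.052,.0015)):print("plate",circle(g,c,(.5238,-.162),r,.016,1,dr))
print("tool yaw",np.degrees(2*np.arctan2(o["tcp_rot"][1],o["tcp_rot"][0])))
```

```text
L 0.09631770603446714 mid [ 0.5234939  -0.16492933  0.056     ] ang 50.008665078662254
L 0.07331046117118634 mid [ 0.52168196 -0.16801017  0.056     ] ang 49.57968541839551
plate (array([ 0.52317075, -0.16532682]), np.float64(-8.241620096357199))
plate (array([ 0.52279358, -0.16512069]), np.float64(-9.967364662613353))
tool yaw 50.783012180641755
```

carry_out(translation=[[-0.004, -0.04, -0.06], [-0.003, -0.04, -0.06], [0, -0.005, -0.06], [0, 0, -0.06], [0, 0, -0.06], [0, 0, -0.06], [0, 0, -0.06], [0, 0, -0.04], [0, 0, 0], [0, 0, 0]], twist=[[0, 0, -0.02], [0, 0, 0], [0, 0, 0], [0, 0, 0], [0, 0, 0], [0, 0, 0], [0, 0, 0], [0, 0, 0], [0, 0, 0], [0, 0, 0]], grip=[1, 1, 1, 1, 1, 1, 1, 1, 1, 1])

```text
time: 4.25
position: [0.5236, -0.1646, 0.029]
tcp_rot: [2.847, 1.325, 0.001]
contact_force: [-0.0, 0.5, 0.3]
grip_width: 0.0857
grip_force: 0.0
```

Next I'll lower by 4 mm and close.

carry_out(translation=[[0, 0, -0.016], [0, 0, 0], [0, 0, 0], [0, 0, 0], [0, 0, 0], [0, 0, 0], [0, 0, 0], [0, 0, 0], [0, 0, 0], [0, 0, 0], [0, 0, 0], [0, 0, 0]], twist=[[0, 0, 0], [0, 0, 0], [0, 0, 0], [0, 0, 0], [0, 0, 0], [0, 0, 0], [0, 0, 0], [0, 0, 0], [0, 0, 0], [0, 0, 0], [0, 0, 0], [0, 0, 0]], grip=[0.6, 0.3, 0.2, 0.1, 0.1, 0.1, 0.1, 0.1, 0.1, 0.1, 0.1, 0.1])

```text
time: 5.25
position: [0.5234, -0.1644, 0.0244]
tcp_rot: [2.848, 1.325, 0.001]
contact_force: [-0.2, -0.6, 5.7]
grip_width: 0.0186
grip_force: 98.6
```

Grip holds. Now I'll lift and go to a viewing pose beside the mill, turning to a yaw of 90°.

carry_out(translation=[[0, 0, 0.05], [0, 0, 0.1], [0, 0, 0.12], [0, 0.05, 0.12], [-0.03, 0.1, 0.12], [-0.04, 0.12, 0.12], [-0.04, 0.12, 0.12], [-0.04, 0.12, 0.12], [-0.04, 0.12, 0.12], [-0.04, 0.12, 0.1], [-0.04, 0.12, 0.09], [-0.04, 0.1, 0]], twist=[[0, 0, 0], [0, 0, 0], [0, 0, 0.05], [0, 0, 0.09], [0, 0, 0.09], [0, 0, 0.09], [0, 0, 0.09], [0, 0, 0.09], [0, 0, 0.09], [0, 0, 0.1], [0, 0, 0.1], [0, 0, 0.1]], grip=[0.1, 0.1, 0.1, 0.1, 0.1, 0.1, 0.1, 0.1, 0.1, 0.1, 0.1, 0.1])

```text
time: 6.25
position: [0.4474, 0.0746, 0.3172]
tcp_rot: [2.214, 2.222, 0.006]
contact_force: [1.1, -0.2, -3.4]
grip_width: 0.0187
grip_force: 98.9
```

carry_out(translation=[[0, 0.08, 0], [0, 0, 0], [0, 0, 0], [0, 0, 0], [0, 0, 0]], twist=[[0, 0, 0], [0, 0, 0], [0, 0, 0], [0, 0, 0], [0, 0, 0]], grip=[0.1, 0.1, 0.1, 0.1, 0.1])

```text
time: 6.67
position: [0.4474, 0.0922, 0.3131]
tcp_rot: [-2.223, -2.219, 0.001]
contact_force: [0.1, -0.1, -3.6]
grip_width: 0.0189
grip_force: 98.7
```

```bash
python3 w.py w4; sed -i 's/load("w2")/load(__import__("sys").argv[1])/' mill.py; python3 mill.py w4
```

```text
6.7167 [0.44740261 0.09219176 0.31321071] [-2.22317845e+00 -2.21884467e+00  1.14867554e-03] [-0.38659362  0.38432494 -4.67201832] [-0.00085807  0.02878808 -0.00504643]
-26.267964857047843 [0.56689954 0.18028493] 89.85636868139694
-26.26796896214208 [0.56689951 0.18028492] 89.8564919522178
-26.267965359764467 [0.56689951 0.18028492] 89.85660880470742
-26.267968630639672 [0.56689949 0.18028473] 89.85666693138319
```

View pics/w4.png

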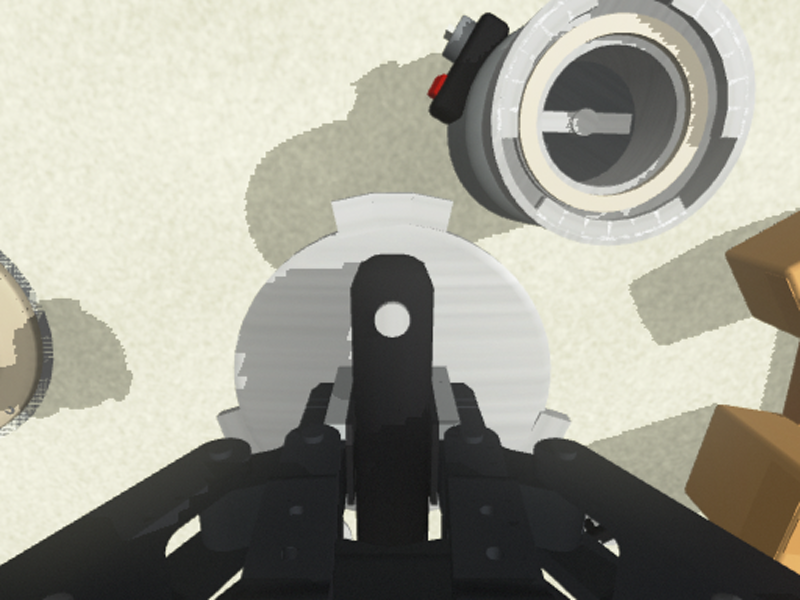

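w4 shows the lid held with its bar end at (392,255), its bolt at (392,319) and its front tab at (392,195). The mill is at upper right, centred near (610,115), and fits at (0.5669, 0.1803). Next I'll measure the lid's centre in the hand with the same camera.

Run:
```python
from fit import *
import fit
im,c,o=load("w4");g=gray(im);s=.64;p=o["position"];zb=p[2]-.0244
print("yaw",np.degrees(2*np.arctan2(o["tcp_rot"][1],o["tcp_rot"][0]))%360)
e=onz(c,np.array([392,255])*s-.18,zb+.056)[0];b=onz(c,np.array([392,319])*s-.18,zb+.056)[0]
print("bar end rel tcp",e[:2]-p[:2],"-> centre along y",e[1]-.048-p[1],b[1]-.0367-p[1])
fit.th=np.deg2rad(np.r_[np.arange(-8,68,1.),np.arange(112,188,1.)])
for dr in(.001,.0015):
    for zz in (.016,.012):
        x,f=circle(g,c,(p[0],p[1]),.052,zb+zz,1,dr);print(zz,"plate centre rel tcp",x-p[:2],f)
t=onz(c,np.array([[331,202],[452,203],[388,193]])*s-.18,zb+.014)[:,:2]-p[:2];print("tab corners rel",t)
```

```text
yaw 89.88820093344043
bar end rel tcp [-0.00021112  0.04771007] -> centre along y -0.0002899338156254483 -0.00399620229350349
0.016 plate centre rel tcp [-0.00068813 -0.00510998] -18.1701882518907
0.012 plate centre rel tcp [-0.00086609 -0.00523525] -16.422021188238393
0.016 plate centre rel tcp [-0.00065794 -0.00555414] -20.080983714595266
0.012 plate centre rel tcp [-0.00060228 -0.00558872] -19.792825248329425
tab corners rel [[-0.01838067  0.05563515]
 [ 0.0176643   0.05522398]
 [-0.00138865  0.05820701]]
```

carry_out(translation=[[0.04, 0.03, 0], [0.06, 0.05, 0], [0.06, 0.05, 0], [0.06, 0.05, 0], [0.06, 0.05, 0], [0.06, 0.05, -0.05], [0.06, 0.04, -0.07], [0.05, 0.03, -0.07], [0.025, 0.007, -0.07], [0, 0, -0.07], [0, 0, -0.04], [0, 0, 0]], twist=[[0, 0, 0], [0, 0, 0], [0, 0, 0], [0, 0, 0], [0, 0, 0], [0, 0, 0], [0, 0, 0], [0, 0, 0], [0, 0, 0], [0, 0, 0], [0, 0, 0], [0, 0, 0]], grip=[0.1, 0.1, 0.1, 0.1, 0.1, 0.1, 0.1, 0.1, 0.1, 0.1, 0.1, 0.1])

```text
time: 7.72
position: [0.5653, 0.1814, 0.2185]
tcp_rot: [-2.221, -2.218, 0.006]
contact_force: [-0.2, -0.2, -4.2]
grip_width: 0.0186
grip_force: 98.7
```

carry_out(translation=[[0, 0, 0], [0, 0, 0]], twist=[[0, 0, 0], [0, 0, 0]], grip=[0.1, 0.1])

```text
time: 7.88
position: [0.5665, 0.1819, 0.2225]
tcp_rot: [2.222, 2.219, 0.003]
contact_force: [-0.2, -1.0, -3.8]
grip_width: 0.0188
grip_force: 98.7
```

Run:
```python
from h import *
o=bot.get_obs();print(o["position"],o["contact_force"],o["ft_torque"],np.degrees(2*np.arctan2(o["tcp_rot"][1],o["tcp_rot"][0])))
a=bot.snapshot("scene");b=bot.snapshot("side");np.save("pics/a2.npy",a);np.save("pics/b2.npy",b)
f=lambda im,u,v:cv2.resize(im[v-60:v+40,u-33:u+33],(400,600),interpolation=cv2.INTER_CUBIC)
cv2.imwrite("pics/d.png",np.hstack([f(a,316,175),f(b,219,150)])[:,:,::-1])
```

```text
[0.56652579 0.18191852 0.22249614] [-0.2143662  -1.03332507 -3.75063654] [-0.01381065 -0.02475833 -0.0101804 ] 89.9364924520721
```

View pics/d.png

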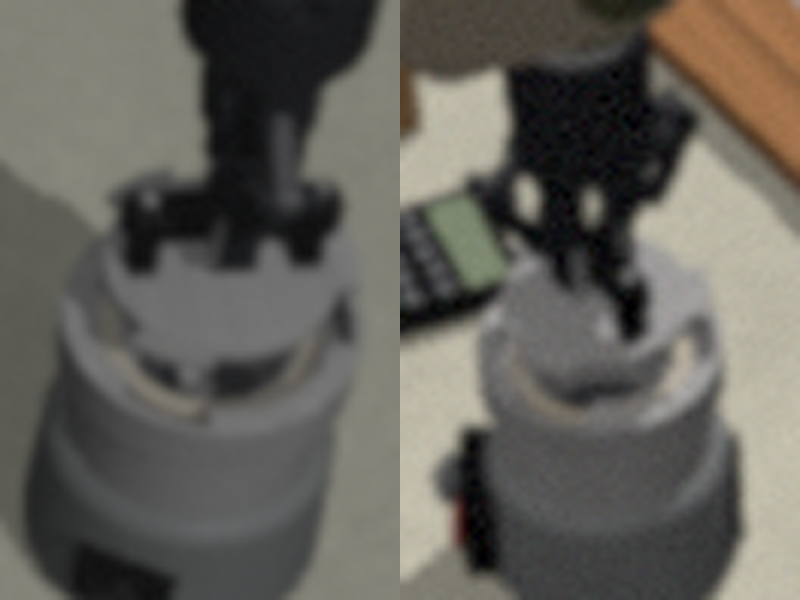

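The lid hovers over the mouth, roughly centred in both views. From here I'll lower it by feel.

carry_out(translation=[[0, 0, -0.03], [0, 0, -0.03], [0, 0, -0.03], [0, 0, -0.01], [0, 0, 0], [0, 0, 0]], twist=[[0, 0, 0], [0, 0, 0], [0, 0, 0], [0, 0, 0], [0, 0, 0], [0, 0, 0]], grip=[0.1, 0.1, 0.1, 0.1, 0.1, 0.1])

```text
time: 8.48
position: [0.5661, 0.1822, 0.196]
tcp_rot: [-2.222, -2.221, 0.0]
contact_force: [0.8, 0.1, -3.3]
grip_width: 0.0185
grip_force: 98.9
```

carry_out(translation=[[0, 0, -0.01], [0, 0, 0], [0, 0, -0.008], [0, 0, 0]], twist=[[0, 0, 0], [0, 0, 0], [0, 0, 0], [0, 0, 0]], grip=[0.1, 0.1, 0.1, 0.1])

```text
time: 8.82
position: [0.566, 0.1822, 0.1914]
tcp_rot: [-2.222, -2.221, 0.0]
contact_force: [0.3, -0.4, -4.7]
grip_width: 0.0186
grip_force: 98.9
```

carry_out(translation=[[0, 0, -0.004], [0, 0, 0]], twist=[[0, 0, 0], [0, 0, 0]], grip=[0.1, 0.1])

```text
time: 8.98
position: [0.5661, 0.1822, 0.1905]
tcp_rot: [-2.222, -2.221, 0.0]
contact_force: [-0.2, 0.4, -4.8]
grip_width: 0.0186
grip_force: 98.9
```

carry_out(translation=[[0, 0, -0.004], [0, 0, 0]], twist=[[0, 0, 0], [0, 0, 0]], grip=[0.1, 0.1])

```text
time: 9.15
position: [0.5661, 0.1822, 0.1895]
tcp_rot: [-2.222, -2.221, 0.0]
contact_force: [-0.5, 0.2, -4.4]
grip_width: 0.0186
grip_force: 98.9
```

carry_out(translation=[[0, 0, -0.004], [0, 0, 0]], twist=[[0, 0, 0], [0, 0, 0]], grip=[0.1, 0.1])

```text
time: 9.32
position: [0.5661, 0.1822, 0.1885]
tcp_rot: [-2.222, -2.221, -0.0]
contact_force: [0.9, 0.5, -4.1]
grip_width: 0.0186
grip_force: 98.9
```

carry_out(translation=[[0, 0, -0.004], [0, 0, 0]], twist=[[0, 0, 0], [0, 0, 0]], grip=[0.1, 0.1])

```text
time: 9.48
position: [0.5661, 0.1822, 0.1875]
tcp_rot: [-2.222, -2.221, -0.0]
contact_force: [1.0, 0.1, -3.8]
grip_width: 0.0187
grip_force: 98.9
```

It's past the lug tops without contact. Now I'll feel for the play sideways, in y and then in x.

carry_out(translation=[[0, 0.004, 0], [0, 0, 0]], twist=[[0, 0, 0], [0, 0, 0]], grip=[0.1, 0.1])

```text
time: 9.65
position: [0.566, 0.1832, 0.1876]
tcp_rot: [-2.222, -2.221, 0.0]
contact_force: [0.3, 0.4, -4.2]
grip_width: 0.0185
grip_force: 98.9
```

carry_out(translation=[[0, -0.008, 0], [0, 0, 0]], twist=[[0, 0, 0], [0, 0, 0]], grip=[0.1, 0.1])

```text
time: 9.82
position: [0.5664, 0.1813, 0.1878]
tcp_rot: [2.222, 2.221, 0.002]
contact_force: [1.9, 2.6, -4.4]
grip_width: 0.0186
grip_force: 98.8
```

carry_out(translation=[[0.004, 0.004, 0], [0, 0, 0]], twist=[[0, 0, 0], [0, 0, 0]], grip=[0.1, 0.1])

```text
time: 9.98
position: [0.5671, 0.1821, 0.1876]
tcp_rot: [-2.222, -2.22, 0.001]
contact_force: [0.0, 0.4, -4.0]
grip_width: 0.0183
grip_force: 98.8
```

carry_out(translation=[[-0.008, 0, 0], [0, 0, 0]], twist=[[0, 0, 0], [0, 0, 0]], grip=[0.1, 0.1])

```text
time: 10.15
position: [0.5651, 0.1825, 0.1878]
tcp_rot: [2.222, 2.221, 0.002]
contact_force: [1.9, 2.3, -3.7]
grip_width: 0.0186
grip_force: 98.9
```

Light contact toward (-x, -y), so I'll probe the other sides.

carry_out(translation=[[0.008, 0.006, 0], [0, 0, 0]], twist=[[0, 0, 0], [0, 0, 0]], grip=[0.1, 0.1])

```text
time: 10.32
position: [0.5671, 0.1837, 0.1875]
tcp_rot: [-2.222, -2.221, 0.001]
contact_force: [0.1, 0.4, -3.0]
grip_width: 0.0186
grip_force: 98.9
```

carry_out(translation=[[0, 0.004, 0], [0, 0, 0]], twist=[[0, 0, 0], [0, 0, 0]], grip=[0.1, 0.1])

```text
time: 10.48
position: [0.567, 0.1845, 0.1875]
tcp_rot: [2.222, 2.221, -0.001]
contact_force: [-0.2, -1.0, -4.1]
grip_width: 0.0183
grip_force: 98.9
```

carry_out(translation=[[0.004, -0.004, 0], [0, 0, 0]], twist=[[0, 0, 0], [0, 0, 0]], grip=[0.1, 0.1])

```text
time: 10.65
position: [0.5681, 0.1835, 0.1875]
tcp_rot: [-2.222, -2.22, 0.001]
contact_force: [-0.5, -0.1, -3.9]
grip_width: 0.0192
grip_force: 98.9
```

carry_out(translation=[[0.004, -0.002, 0], [0, 0, 0]], twist=[[0, 0, 0], [0, 0, 0]], grip=[0.1, 0.1])

```text
time: 10.82
position: [0.5686, 0.1833, 0.1874]
tcp_rot: [-2.221, -2.22, 0.002]
contact_force: [-3.3, 0.9, -3.3]
grip_width: 0.0184
grip_force: 98.9
```

carry_out(translation=[[0.004, 0, 0], [0, 0, 0]], twist=[[0, 0, 0], [0, 0, 0]], grip=[0.1, 0.1])

```text
time: 10.98
position: [0.569, 0.1834, 0.1872]
tcp_rot: [-2.22, -2.22, 0.004]
contact_force: [-7.9, 1.0, -4.0]
grip_width: 0.0186
grip_force: 99.1
```

carry_out(translation=[[-0.012, 0, 0], [0, 0, -0.004], [0, 0, -0.004], [0, 0, -0.004], [0, 0, 0]], twist=[[0, 0, 0], [0, 0, 0], [0, 0, 0], [0, 0, 0], [0, 0, 0]], grip=[0.1, 0.1, 0.1, 0.1, 0.1])

```text
time: 11.4
position: [0.5672, 0.1831, 0.1844]
tcp_rot: [2.222, 2.22, 0.0]
contact_force: [-0.2, -0.4, -4.1]
grip_width: 0.0189
grip_force: 98.9
```

carry_out(translation=[[0, 0, -0.004], [0, 0, 0]], twist=[[0, 0, 0], [0, 0, 0]], grip=[0.1, 0.1])

```text
time: 11.57
position: [0.5671, 0.1831, 0.1834]
tcp_rot: [-2.222, -2.221, 0.0]
contact_force: [-0.2, 0.5, -3.7]
grip_width: 0.0186
grip_force: 98.9
```

carry_out(translation=[[0, 0, -0.004], [0, 0, 0]], twist=[[0, 0, 0], [0, 0, 0]], grip=[0.1, 0.1])

```text
time: 11.73
position: [0.5671, 0.1832, 0.1824]
tcp_rot: [-2.222, -2.221, 0.0]
contact_force: [-0.0, -0.5, -4.6]
grip_width: 0.0182
grip_force: 98.9
```

carry_out(translation=[[0, 0, -0.004], [0, 0, 0]], twist=[[0, 0, 0], [0, 0, 0]], grip=[0.1, 0.1])

```text
time: 11.9
position: [0.567, 0.1832, 0.1814]
tcp_rot: [-2.222, -2.221, 0.0]
contact_force: [-0.3, -1.4, -4.8]
grip_width: 0.0187
grip_force: 98.9
```

carry_out(translation=[[0, 0, -0.004], [0, 0, 0]], twist=[[0, 0, 0], [0, 0, 0]], grip=[0.1, 0.1])

```text
time: 12.07
position: [0.567, 0.1832, 0.1805]
tcp_rot: [-2.222, -2.221, 0.0]
contact_force: [0.4, -0.4, -4.3]
grip_width: 0.0188
grip_force: 98.9
```

carry_out(translation=[[0, 0, -0.003], [0, 0, 0]], twist=[[0, 0, 0], [0, 0, 0]], grip=[0.1, 0.1])

```text
time: 12.23
position: [0.5672, 0.1832, 0.1801]
tcp_rot: [2.222, 2.22, 0.001]
contact_force: [-0.1, -0.5, -2.6]
grip_width: 0.0185
grip_force: 99.0
```

It is just touching the seal (handle at about 200.6 mm). Now I'll turn clockwise and watch the twist.

```bash
cat > s.py <<'E'
from h import *
o=bot.get_obs();r=o["tcp_rot"]
print(round(o["time"],2),"yaw",round(np.degrees(2*np.arctan2(r[1],r[0]))%360,2),np.round(o["position"],4),np.round(o["contact_force"],1),np.round(o["ft_torque"],3),round(o["grip_width"],4))
E
python3 s.py
```

```text
12.23 yaw 89.96 [0.5672 0.1832 0.1801] [-0.1 -0.5 -2.6] [0.018 0.087 0.027] 0.0185
```

carry_out(translation=[[0, 0, 0], [0, 0, 0], [0, 0, 0], [0, 0, 0], [0, 0, 0], [0, 0, 0]], twist=[[0, 0, -0.08], [0, 0, -0.08], [0, 0, -0.08], [0, 0, -0.08], [0, 0, 0], [0, 0, 0]], grip=[0.1, 0.1, 0.1, 0.1, 0.1, 0.1])

```text
time: 12.73
position: [0.5672, 0.1832, 0.1801]
tcp_rot: [2.481, 1.927, 0.001]
contact_force: [-0.1, -0.0, -1.8]
grip_width: 0.0185
grip_force: 99.2
```

```bash
python3 s.py
```

```text
12.73 yaw 75.67 [0.5672 0.1832 0.1801] [-0.1 -0.  -1.8] [-0.014  0.077  0.016] 0.0185
```

carry_out(translation=[[0, 0, 0], [0, 0, 0], [0, 0, 0]], twist=[[0, 0, -0.1], [0, 0, 0], [0, 0, 0]], grip=[0.1, 0.1, 0.1])

```text
time: 12.98
position: [0.5672, 0.1832, 0.1801]
tcp_rot: [2.554, 1.83, 0.001]
contact_force: [0.3, -0.1, -1.4]
grip_width: 0.0189
grip_force: 99.3
```

```bash
python3 s.py
```

```text
12.98 yaw 71.24 [0.5672 0.1832 0.1801] [ 0.3 -0.1 -1.4] [ 0.009  0.076 -0.013] 0.0189
```

carry_out(translation=[[0, 0, 0], [0, 0, 0], [0, 0, 0]], twist=[[0, 0, -0.1], [0, 0, 0], [0, 0, 0]], grip=[0.1, 0.1, 0.1])

```text
time: 13.23
position: [0.5672, 0.1832, 0.1801]
tcp_rot: [2.623, 1.729, 0.001]
contact_force: [-0.3, 0.0, 0.5]
grip_width: 0.0183
grip_force: 99.4
```

```bash
python3 s.py
```

```text
13.23 yaw 66.77 [0.5672 0.1832 0.1801] [-0.3  0.   0.5] [ 0.019  0.02  -0.02 ] 0.0183
```

carry_out(translation=[[0, 0, 0], [0, 0, 0], [0, 0, 0]], twist=[[0, 0, -0.1], [0, 0, 0], [0, 0, 0]], grip=[0.1, 0.1, 0.1])

```text
time: 13.48
position: [0.5672, 0.1831, 0.1801]
tcp_rot: [2.689, 1.625, 0.0]
contact_force: [-0.0, -0.8, 0.2]
grip_width: 0.0182
grip_force: 99.4
```

```bash
python3 s.py
```

```text
13.48 yaw 62.28 [0.5672 0.1831 0.1801] [-0.  -0.8  0.2] [-0.003  0.072 -0.067] 0.0182
```

carry_out(translation=[[0, 0, 0], [0, 0, 0], [0, 0, 0]], twist=[[0, 0, -0.1], [0, 0, 0], [0, 0, 0]], grip=[0.1, 0.1, 0.1])

```text
time: 13.73
position: [0.5672, 0.1832, 0.18]
tcp_rot: [2.75, 1.518, 0.001]
contact_force: [-0.7, 0.4, 1.0]
grip_width: 0.0185
grip_force: 99.6
```

```bash
python3 s.py
```

```text
13.73 yaw 57.79 [0.5672 0.1832 0.18  ] [-0.7  0.4  1. ] [-0.031  0.031  0.018] 0.0185
```

carry_out(translation=[[0, 0, 0], [0, 0, 0], [0, 0, 0]], twist=[[0, 0, -0.1], [0, 0, 0], [0, 0, 0]], grip=[0.1, 0.1, 0.1])

```text
time: 13.98
position: [0.5671, 0.1831, 0.1798]
tcp_rot: [-2.808, -1.408, 0.0]
contact_force: [0.5, 0.1, -1.2]
grip_width: 0.0186
grip_force: 99.3
```

```bash
python3 s.py
```

```text
13.98 yaw 53.27 [0.5671 0.1831 0.1798] [ 0.5  0.1 -1.2] [-0.008 -0.064 -0.224] 0.0186
```

carry_out(translation=[[0, 0, 0], [0, 0, 0], [0, 0, 0]], twist=[[0, 0, -0.1], [0, 0, 0], [0, 0, 0]], grip=[0.1, 0.1, 0.1])

```text
time: 14.23
position: [0.5671, 0.1831, 0.1794]
tcp_rot: [-2.861, -1.297, 0.001]
contact_force: [2.0, 0.4, -5.8]
grip_width: 0.0184
grip_force: 98.7
```

```bash
python3 s.py
```

```text
14.23 yaw 48.78 [0.5671 0.1831 0.1794] [ 2.   0.4 -5.8] [-0.01  -0.3    0.036] 0.0184
```

carry_out(translation=[[0, 0, 0], [0, 0, 0], [0, 0, 0]], twist=[[0, 0, -0.07], [0, 0, 0], [0, 0, 0]], grip=[0.1, 0.1, 0.1])

```text
time: 14.48
position: [0.567, 0.1831, 0.1792]
tcp_rot: [-2.896, -1.218, 0.001]
contact_force: [3.4, -0.7, -9.9]
grip_width: 0.0187
grip_force: 98.3
```

```bash
python3 s.py
```

```text
14.48 yaw 45.63 [0.567  0.1831 0.1792] [ 3.4 -0.7 -9.9] [-0.109 -0.608  0.537] 0.0187
```

It bit about 36° in, and the twist is rising. The arm is holding the lid up a little, so I'll lower to relieve that and read again.

carry_out(translation=[[0, 0, -0.002], [0, 0, -0.001], [0, 0, 0]], twist=[[0, 0, 0], [0, 0, 0], [0, 0, 0]], grip=[0.1, 0.1, 0.1])

```text
time: 14.73
position: [0.567, 0.1831, 0.1792]
tcp_rot: [2.897, 1.215, -0.0]
contact_force: [1.4, -1.9, -5.1]
grip_width: 0.0185
grip_force: 99.0
```

```bash
python3 s.py
```

```text
14.73 yaw 45.5 [0.567  0.1831 0.1792] [ 1.4 -1.9 -5.1] [-0.172 -0.134  0.788] 0.0185
```

carry_out(translation=[[0, 0, 0], [0, 0, 0]], twist=[[0, 0, 0], [0, 0, 0]], grip=[0.1, 0.1])

```text
time: 14.9
position: [0.567, 0.1831, 0.1792]
tcp_rot: [2.898, 1.214, -0.0]
contact_force: [1.4, -2.8, -4.7]
grip_width: 0.0192
grip_force: 99.1
```

```bash
python3 s.py
```

```text
14.9 yaw 45.45 [0.567  0.1831 0.1792] [ 1.4 -2.8 -4.7] [-0.272 -0.054  0.83 ] 0.0192
```

Twist reads 0.83 N m, which is on the high side. I'll back off gently and watch the torque to judge the clamp force.

carry_out(translation=[[0, 0, 0], [0, 0, 0], [0, 0, 0]], twist=[[0, 0, 0.012], [0, 0, 0], [0, 0, 0]], grip=[0.1, 0.1, 0.1])

```text
time: 15.15
position: [0.567, 0.1831, 0.1792]
tcp_rot: [-2.893, -1.226, 0.0]
contact_force: [-0.4, -2.0, -4.4]
grip_width: 0.0187
grip_force: 98.9
```

```bash
python3 s.py
```

```text
15.15 yaw 45.93 [0.567  0.1831 0.1792] [-0.4 -2.  -4.4] [-0.296  0.035  0.221] 0.0187
```

carry_out(translation=[[0, 0, 0], [0, 0, 0], [0, 0, 0]], twist=[[0, 0, 0.012], [0, 0, 0], [0, 0, 0]], grip=[0.1, 0.1, 0.1])

```text
time: 15.4
position: [0.567, 0.1831, 0.1792]
tcp_rot: [-2.887, -1.239, 0.0]
contact_force: [-0.9, -1.9, -3.9]
grip_width: 0.0184
grip_force: 99.1
```

```bash
python3 s.py
```

```text
15.4 yaw 46.45 [0.567  0.1831 0.1792] [-0.9 -1.9 -3.9] [-0.25   0.159 -0.398] 0.0184
```

carry_out(translation=[[0, 0, 0], [0, 0, 0], [0, 0, 0]], twist=[[0, 0, 0.012], [0, 0, 0], [0, 0, 0]], grip=[0.1, 0.1, 0.1])

```text
time: 15.65
position: [0.567, 0.1832, 0.1792]
tcp_rot: [-2.88, -1.254, 0.0]
contact_force: [-1.1, -1.5, -2.9]
grip_width: 0.0186
grip_force: 99.1
```

```bash
python3 s.py
```

```text
15.65 yaw 47.04 [0.567  0.1832 0.1792] [-1.1 -1.5 -2.9] [-0.166  0.235 -0.274] 0.0186
```

Breaking loose took about 0.35 N m against 0.83 N m to tighten, which suggests roughly 45 N of clamp force. I'll back off a few degrees and come up to about 0.45 N m from the loose side.

carry_out(translation=[[0, 0, 0], [0, 0, 0], [0, 0, 0], [0, 0, 0], [0, 0, 0]], twist=[[0, 0, 0.03], [0, 0, 0.03], [0, 0, 0.03], [0, 0, 0], [0, 0, 0]], grip=[0.1, 0.1, 0.1, 0.1, 0.1])

```text
time: 16.07
position: [0.5673, 0.1834, 0.1796]
tcp_rot: [2.834, 1.356, 0.002]
contact_force: [-0.8, 2.0, 2.4]
grip_width: 0.0183
grip_force: 99.9
```

```bash
python3 s.py
```

```text
16.07 yaw 51.14 [0.5673 0.1834 0.1796] [-0.8  2.   2.4] [0.189 0.242 0.151] 0.0183
```

carry_out(translation=[[0, 0, 0], [0, 0, 0], [0, 0, 0]], twist=[[0, 0, -0.016], [0, 0, 0], [0, 0, 0]], grip=[0.1, 0.1, 0.1])

```text
time: 16.32
position: [0.5674, 0.1833, 0.1796]
tcp_rot: [2.843, 1.337, 0.002]
contact_force: [-1.7, 1.0, 4.1]
grip_width: 0.0185
grip_force: 100.1
```

```bash
python3 s.py
```

```text
16.32 yaw 50.37 [0.5674 0.1833 0.1796] [-1.7  1.   4.1] [0.202 0.108 0.301] 0.0185
```

carry_out(translation=[[0, 0, 0], [0, 0, 0], [0, 0, 0]], twist=[[0, 0, -0.016], [0, 0, 0], [0, 0, 0]], grip=[0.1, 0.1, 0.1])

```text
time: 16.57
position: [0.5673, 0.1832, 0.1795]
tcp_rot: [2.851, 1.318, 0.001]
contact_force: [0.6, 0.5, 3.9]
grip_width: 0.0185
grip_force: 100.3
```

```bash
python3 s.py
```

```text
16.57 yaw 49.64 [0.5673 0.1832 0.1795] [0.6 0.5 3.9] [0.187 0.006 0.369] 0.0185
```

carry_out(translation=[[0, 0, 0.002], [0, 0, 0], [0, 0, 0]], twist=[[0, 0, -0.012], [0, 0, 0], [0, 0, 0]], grip=[0.1, 0.1, 0.1])

```text
time: 16.82
position: [0.5673, 0.1831, 0.1795]
tcp_rot: [2.858, 1.305, 0.0]
contact_force: [3.1, 1.2, 0.2]
grip_width: 0.0189
grip_force: 99.8
```

```bash
python3 s.py
```

```text
16.82 yaw 49.09 [0.5673 0.1831 0.1795] [3.1 1.2 0.2] [ 0.136 -0.417  0.534] 0.0189
```

carry_out(translation=[[0, 0, 0], [0, 0, 0], [0, 0, 0]], twist=[[0, 0, -0.012], [0, 0, 0], [0, 0, 0]], grip=[0.1, 0.1, 0.1])

```text
time: 17.07
position: [0.5672, 0.1831, 0.1794]
tcp_rot: [2.864, 1.292, 0.0]
contact_force: [4.0, 0.6, -0.0]
grip_width: 0.0188
grip_force: 99.6
```

```bash
python3 s.py
```

```text
17.07 yaw 48.55 [0.5672 0.1831 0.1794] [ 4.   0.6 -0. ] [ 0.11  -0.508  0.513] 0.0188
```

Sliding twist is 0.51 N m, which is hand-tight. I'll relax the arm, let go and lift away.

carry_out(translation=[[0.002, 0, 0], [0, 0, 0], [0, 0, 0], [0, 0, 0], [0, 0, 0], [0, 0, 0], [0, 0, 0], [0, 0, 0]], twist=[[0, 0, 0.01], [0, 0, 0], [0, 0, 0], [0, 0, 0], [0, 0, 0], [0, 0, 0], [0, 0, 0], [0, 0, 0]], grip=[0.1, 0.1, 0.25, 0.4, 0.6, 0.8, 0.8, 0.8])

```text
time: 17.73
position: [0.5676, 0.1832, 0.1796]
tcp_rot: [-2.859, -1.303, 0.0]
contact_force: [0.9, -0.1, 0.4]
grip_width: 0.0682
grip_force: 0.0
```

carry_out(translation=[[0, 0, 0.02], [0, 0, 0.05], [0, 0, 0.1], [0, 0, 0.1], [0, 0, 0.1], [0, 0, 0], [0, 0, 0]], twist=[[0, 0, 0], [0, 0, 0], [0, 0, 0], [0, 0, 0], [0, 0, 0], [0, 0, 0], [0, 0, 0]], grip=[0.8, 0.8, 0.8, 0.8, 0.8, 0.8, 0.8])

```text
time: 18.32
position: [0.5679, 0.1832, 0.2735]
tcp_rot: [2.858, 1.303, 0.004]
contact_force: [-0.5, -0.1, 0.4]
grip_width: 0.0681
grip_force: 0.0
```

```bash
python3 w.py w5
```

```text
18.3667 [0.56746318 0.18315761 0.27198256] [-2.85856247e+00 -1.30308985e+00  1.17801817e-04] [-0.39952547  0.23458409 -0.12506978] [ 0.0091643  -0.05711115 -0.04145324]
```

View pics/w5.png

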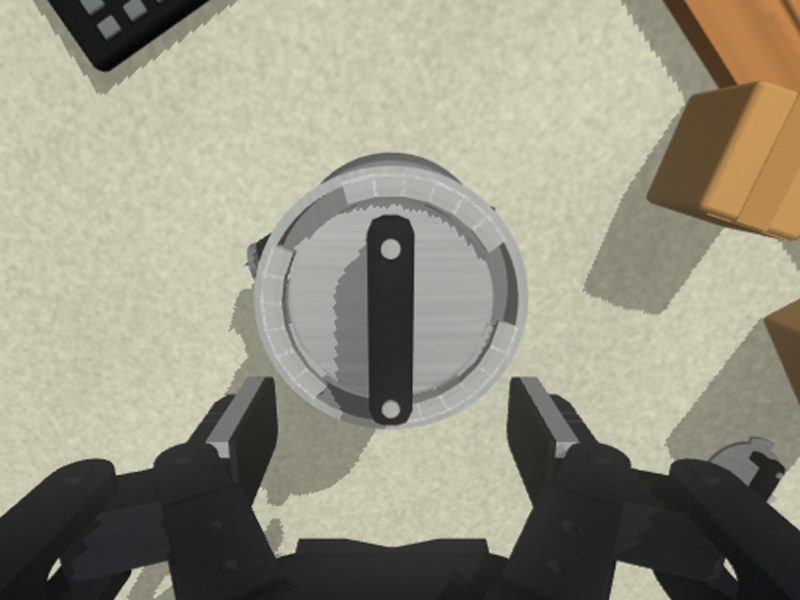

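w5 shows the lid seated level inside the collar: the bar runs from (390,218) to (391,422), the tabs are under the lugs, and the gripper is clear. I'm handing it in.

```bash
python3 -c "
from station import bot
print(bot.close_job())"
```

```text
the job is handed in; nothing more can be done
None
```

I handed the job in with the lid seated in the mill mouth, turned clockwise to about 0.5 N m (hand-tight by feel) and let go. No verdict came back; I never measured the clamp force directly, but estimate it at about 30 N.

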